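# Close and lock the control desk cover

## Task

The wiring in the grey control desk is finished: swing its open white cover fully shut, then turn the orange quarter-turn wing fastener on the cover clockwise until it drops into its locked detent, the wing in line with the green mark. Let go, and leave the carton, the pen box and the screwdriver where they are.

Things in the scene. Friction and masses are not known exactly. Their poses are not given: they have to be found in the camera images.
- desk: Grey sloped control desk, fixed to the bench: base 220 mm deep (x) by 280 mm wide (y), front wall 58 mm and back wall 175 mm high. Origin: centre of its underside; -x is its low front side, turned 11 to 52 degrees away from the robot towards its right. Its white cover lies on top, wiring gear is inside.
- cover_hinge (a point): Middle of the cover's hinge line, on the desk's far, high side, 175 mm above the bench. Frame turns with the cover: y along the hinge, -x from hinge to free edge, z the cover's outward normal. Cover: flat plate 284 mm wide (y), 242 mm long (x); its outer face is 4 mm from this point along z. Near the hinge are pilot lamps 12 mm high.
- cover_push (a point): Bare spot on the cover's outer face, free to be pushed: 205 mm from the hinge line towards the free edge and at y = +85 mm from its middle. Axes as for cover_hinge; z points out of the cover.
- cover (a joint): Opening angle of the cover, rad: 0 shut (resting on the desk's rim, sloping down 30 degrees from hinge to free edge), positive = free edge swung up about the hinge (+y axis), at most 1.15. Stiff hinge: it stays where it is left; a push of 2 to 4 N at cover_push closes it.
- lock_grip (a point): Grip point on the orange wing's turning axis; 185 mm from the hinge line, mid-width of the cover. Wing 46 mm long (its y), 12 mm thick (its x: pinch this way), 34 mm tall: top 11 mm above this point, cover face 29 mm below, with a round boss (34 mm across, 6 mm high) under the wing. z: turning axis, out of the cover. Frame turns with the wing.
- lock (a joint): Fastener angle, rad: 0 unlocked (wing along the hinge direction, red marks), growing clockwise seen from outside the cover (about -z), 1.571 locked (wing up-down the slope, green mark); end stops at both. Over-centre spring, up to 0.08 N m: let go before about 1.0 rad it springs back to 0, let go beyond about 1.1 rad it snaps into the locked detent. Starts at 0.
- carton_mid (a point): Centre of a loose blue and white carton, 70 x 90 x 100 mm tall, standing on the bench on the cover_push (+y) side of the desk. Bystander.
- pen_box_mid (a point): Centre of a loose yellow open box, 70 x 70 x 100 mm tall, with pens up to 155 mm above the bench, standing before the desk's front, at its -y corner. Bystander.
- driver: Loose screwdriver with a red handle, about 200 mm long, lying on the bench beyond the desk's +y front corner. Origin: middle of its underside. Bystander.

How it is judged:
By the outcome, as a careful person would: the job done as asked, in the order asked, and still so for the second after the job is handed in, with the robot touching nothing.
It also fails if it takes over 51 s, if anything falls off the work surface, if the arm or the gripper's body presses on something with over 40 N, if the wrist force passes 120 N, or if a joint passes its speed limit or range.

## Robot

A 6-joint arm with a two-finger parallel gripper is mounted at the origin on the work surface. World frame = base frame: x ahead of the robot, y to its left, z up, the work surface at z = 0. Lengths are in m, angles in rad, forces in N, time in s.
With the tool pointing down it reaches from about 0.425 to 0.95 m from the base axis. Payload 3.5 kg.
Tool frame: the origin (TCP) lies at the very end of the fingers, on their centre line; the grasp point (between the pads) lies 19 mm behind it; z points along the fingers, y is the line along which they close (so a half turn about z gives the same grasp; the last joint's range is limited). The gripper opens to 85 mm and grips with 20 to 120 N. Pads are 22 mm wide; open, the fingers measure 114 mm over their backs; the gripper's body (76 mm by 85 mm) begins 54 mm behind the grasp point. The pads swing forward as they close: fully open they stand 13 mm farther back than shut.
Start: joints at [-1.392, 0.286, 1.577, -0, 1.279, -0.15], TCP at [0.218, -0.639, 0.231] pointing down, gripper open.
Joint ranges: [-2.77, 2.77], [-0.9, 2.22], [0.21, 2.48], [-1.53, 4.67], [0.24, 2.81], [-2.84, 2.84]. Speed limits (rad/s): [2.79, 2.79, 3.14, 3.14, 3.14, 3.14].

## Interface

Orientations are given as a unit quaternion [x, y, z, w].
In Python, from plant import ctrl, optics, sign_off gives the robot as it stands.
- The arm moves only by the shell command python3 -m creep 'ROWS' [FORCE]. ROWS is JSON, a list of rows, each an object of numbers: "x", "y", "z": the shift along the tool's x, y, z in mm; "rx", "ry", "rz": the turn, a rotation vector about the tool's x, y, z in degrees; "grip": the opening, from 0 (shut) to 1 (fully open). In form: [{"x": .., "y": .., "z": .., "rx": .., "ry": .., "rz": .., "grip": ..}, ...]. A call has exactly 10 rows; each row shifts and turns the commanded pose from where the row before left it, along the tool's axes as they then stand; what a row does not reach is not made up. A row lasts 1/12 s, in which the tool goes at most 41.7 mm and 7.16 degrees, less where a joint would pass 70% of its speed; a pose out of reach is approached as far as the arm can. A call with a gripper value outside its range is refused whole. The fingers move at their own pace and stop on an object; FORCE is the grip in N (left out, the last holds). Time passes only in rows, so rows that do not move let the fingers close, or fill a call up. It gives the time, the measured TCP pose, the force, the opening and the grip force at its end, in the units of the state.
- ctrl.get_state(): the state, without advancing time (a new reading comes with each control period).
- optics.read_camera(name): name is "scene" or "top"; returns a dict with "color" (480x640x3 uint8, blue, green, red), "K" (3x3 intrinsics, pixels), "D" ([k1, k2, p1, p2, k3] as OpenCV has them; the pictures are not rectified), "R" (3x3) and "t" (3): a world point X has camera coordinates R X + t. Camera axes: x right, y down, z forward; pixel columns grow to the right and rows downward; lengths in m; the calibration is good to about 2 mm. A picture is of the moment at which its call begins. There is no depth.
- sign_off(): hands the job in; it is judged then, once.
The state is a dict: "time": time; "qpos": joint angles; "dq": joint speeds; "joint_efforts": joint torques, N m; "eef_pos": TCP position; "tcp_rot": TCP orientation; "contact_force": force on the tool from outside, world axes, zero at the start; "wrist_torque": the same for the moment, N m; "opening": opening from 0.0 (shut) to 1.0 (fully open); "finger_force": force on a finger pad.
Only numpy, scipy, OpenCV 4.12 (cv2) and the standard library are available. Lean on these libraries where they do the work, as an engineer would, in place of code of your own. Each camera call takes 0.05 s, during which the arm holds its last target. There are 200 camera calls.

## Working session

There is one attempt and no reset: what is moved stays moved. The work goes in short steps, Python scripts to look and compute and a shell command to move; the robot and the scene stay as the last step left them, time stands still between calls to the robot, and variables do not carry over. Pictures are saved under pics/ and viewed, at most 10 in all, crops included, and the job is handed in when it is done.

```bash
ls; mkdir -p pics
python3 - <<'E'
from plant import ctrl, optics
import cv2,numpy as np
for n in ("scene","top"):
    c=optics.read_camera(n); cv2.imwrite(f"pics/{n}0.png",c["color"])
    np.savez(f"{n}_cal.npz",K=c["K"],D=c["D"],R=c["R"],t=c["t"])
    print(n,np.round(c["K"],1).tolist(),np.round(c["D"],3),"pos",np.round(-np.array(c["R"]).T@np.array(c["t"]),3), np.round(np.array(c["R"])[2],2))
print(ctrl.get_state())
E
```

```text
pics
scene [[603.5, 0.0, 328.2], [0.0, 603.5, 244.7], [0.0, 0.0, 1.0]] [-0.108  0.     0.     0.     0.   ] pos [ 1.079 -0.452  1.239] [-0.41  0.31 -0.86]
top [[434.3, 0.0, 311.1], [0.0, 434.3, 237.0], [0.0, 0.0, 1.0]] [-0.007  0.     0.     0.     0.   ] pos [ 0.455 -0.046  1.094] [ 0.13  0.03 -0.99]
{'time': 0.1, 'qpos': array([-1.39200767e+00,  2.87141734e-01,  1.57803332e+00,  2.67621552e-06,
        1.27859142e+00, -1.50015254e-01]), 'dq': array([ 0.0009307 , -0.00250259, -0.00186948, -0.00089757, -0.00024493,
        0.00047231]), 'joint_efforts': array([ 9.42754559e-04, -4.07291687e+01, -2.93700027e+01, -1.66619411e-04,
        3.42518397e-03, -2.81498195e-06]), 'eef_pos': array([ 0.21787738, -0.63824348,  0.23004091]), 'tcp_rot': array([ 9.86515890e-01,  1.63661902e-01, -1.43556492e-05, -1.08681402e-03]), 'contact_force': array([ 0.58205839,  0.62110992, -0.1340469 ]), 'wrist_torque': array([0.00547702, 0.03540404, 0.04331852]), 'finger_force': 0.0, 'opening': 0.9979210493929254}
```

View pics/scene0.png

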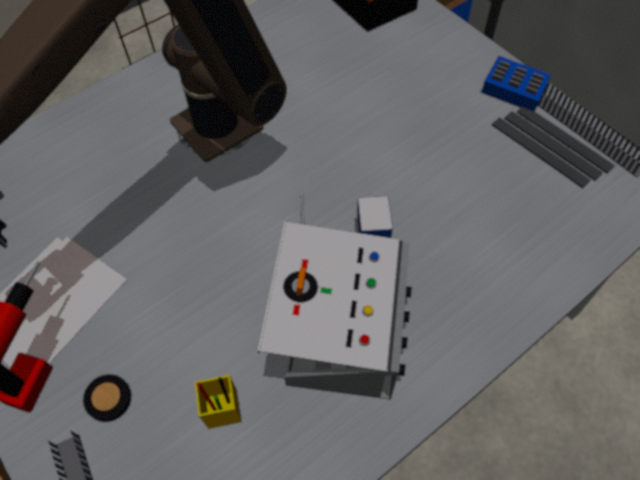

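View pics/top0.png

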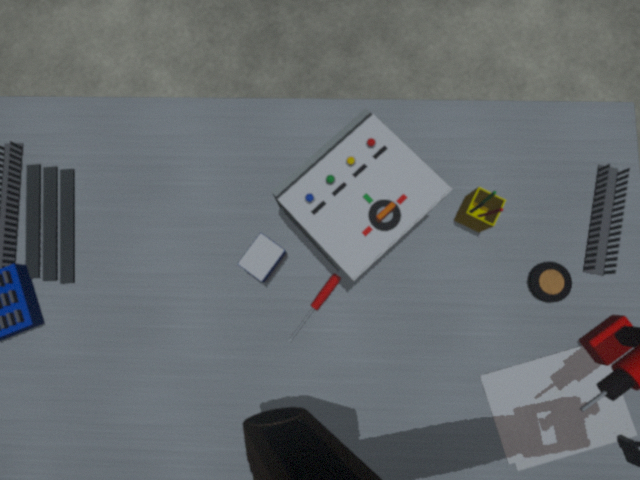

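The scene view shows the open cover with corners at about (287,223), (402,240), (392,370) and (260,352), and the orange wing at (302,276). In the top view the corners are about (350,283), (277,196), (371,113) and (452,187), with the wing at (385,213), carton top at (262,257), pen box at (482,208) and driver at (318,300).

```bash
cat > v.py <<'E'
import cv2,numpy as np
from plant import ctrl,optics
cal={n:np.load(f"{n}_cal.npz") for n in("scene","top")}
def und(n,p): c=cal[n]; return cv2.undistortPoints(np.float64(p).reshape(-1,1,2),c["K"],c["D"])[:,0]
def tri(ps,pt):
    P=[np.c_[cal[n]["R"],cal[n]["t"]] for n in("scene","top")]
    X=cv2.triangulatePoints(P[0],P[1],und("scene",ps).T,und("top",pt).T); return (X[:3]/X[3]).T
def plane(n,p,z):
    c=cal[n]; d=np.c_[und(n,p),np.ones(len(und(n,p)))]@c["R"]; o=-c["R"].T@c["t"]
    return o+d*((z-o[2])/d[:,2])[:,None]
def proj(n,X): c=cal[n]; return cv2.projectPoints(np.float64(X).reshape(-1,1,3),cv2.Rodrigues(c["R"])[0],c["t"],c["K"],c["D"])[0][:,0]
def quad(img,seed,thr):
    g=img.min(2); m=((g>thr)).astype(np.uint8)
    m=cv2.morphologyEx(m,cv2.MORPH_OPEN,np.ones((3,3)))
    n,l=cv2.connectedComponents(m); k=(l==l[seed[1],seed[0]]).astype(np.uint8)
    c=max(cv2.findContours(k,0,2)[0],key=cv2.contourArea)
    return cv2.approxPolyN(c,4,ensure_convex=True)[0], cv2.contourArea(c)
def centre(img,lo,hi,box):
    h=cv2.inRange(cv2.cvtColor(img,cv2.COLOR_BGR2HSV),lo,hi); x0,y0,x1,y1=box
    s=np.zeros_like(h); s[y0:y1,x0:x1]=h[y0:y1,x0:x1]
    r=cv2.minAreaRect(cv2.findNonZero(s)); return r,int((s>0).sum())
E
python3 - <<'E'
from v import *
s=cv2.imread("pics/scene0.png");t=cv2.imread("pics/top0.png")
for n,i,pts in(("s",s,[(280,320),(330,330),(270,370),(250,300),(220,300)]),("t",t,[(340,260),(400,150),(330,285),(300,280),(262,257)])):
    print(n,[i[y,x].tolist() for x,y in pts])
for thr in(130,140,150):
    print(thr,quad(s,(280,320),thr),quad(t,(330,240),thr),quad(t,(262,257),thr))
print(centre(s,(8,120,80),(18,255,255),(280,250,330,310)),centre(t,(8,120,80),(18,255,255),(360,190,410,235)))
E
```

```text
s [[155, 152, 155], [156, 155, 156], [74, 70, 71], [117, 114, 113], [122, 118, 118]]
t [[156, 152, 144], [156, 149, 143], [29, 33, 143], [124, 117, 111], [156, 150, 142]]
130 (array([[398, 239],
       [386, 370],
       [257, 350],
       [283, 221]], dtype=int32), 15914.5) (array([[452, 189],
       [353, 280],
       [278, 199],
       [373, 114]], dtype=int32), 14006.0) (array([[283, 250],
       [261, 280],
       [238, 263],
       [260, 233]], dtype=int32), 979.5)
140 (array([[398, 239],
       [385, 370],
       [258, 349],
       [284, 222]], dtype=int32), 15613.5) (array([[451, 188],
       [353, 278],
       [278, 199],
       [373, 115]], dtype=int32), 13539.5) (array([[282, 250],
       [261, 279],
       [239, 263],
       [260, 234]], dtype=int32), 899.0)
150 (array([[397, 240],
       [385, 368],
       [261, 349],
       [285, 223]], dtype=int32), 14874.0) (array([[639,   0],
       [639, 479],
       [  0, 479],
       [  0,   0]], dtype=int32), 306081.0) (array([[639,   0],
       [639, 479],
       [  0, 479],
       [  0,   0]], dtype=int32), 306081.0)
(((300.99505615234375, 278.5495300292969), (7.064764022827148, 23.582380294799805), 5.710592269897461), 146) (((385.50006103515625, 211.0000457763672), (6.363960266113281, 21.920310974121094), 45.0), 142)
```

Run:
```python
from v import *
s=cv2.imread("pics/scene0.png");t=cv2.imread("pics/top0.png")
qs=quad(s,(280,320),130)[0].astype(float);qt=quad(t,(330,240),130)[0].astype(float)
# order: hinge+y, hinge-y, free-y, free+y
def refine(n,i,q):
    # fit lines to contour points near each edge
    m=((i.min(2)>130)).astype(np.uint8)
    m=cv2.morphologyEx(m,cv2.MORPH_OPEN,np.ones((3,3)))
    sd=q.mean(0); l=cv2.connectedComponents(m)[1]; 
    sd=(280,320) if n=="scene" else (330,240)
    k=(l==l[sd[1],sd[0]]).astype(np.uint8)
    c=max(cv2.findContours(k,0,cv2.CHAIN_APPROX_NONE)[0],key=cv2.contourArea)[:,0].astype(float)
    L=[]
    for a,b in zip(q,np.roll(q,-1,0)):
        u=(b-a)/np.linalg.norm(b-a);w=c-a;al=w@u/np.linalg.norm(b-a);d=abs(w@[-u[1],u[0]])
        p=c[(al>.1)&(al<.9)&(d<4)]; o=cv2.fitLine(p.astype(np.float32),cv2.DIST_HUBER,0,.01,.01).ravel()
        nn=np.array([-o[1],o[0]]); 
        if nn@(q.mean(0)-o[2:])>0: nn=-nn
        L.append(np.r_[nn,-(nn@o[2:]+.5)])   # half pixel outward
    out=[]
    for k in range(4):
        x=np.cross(L[k-1],L[k]); out.append(x[:2]/x[2])
    return np.array(out)
qs=refine("scene",s,qs);qt=refine("top",t,qt)
qt=qt[[2,3,0,1]]
print(qs.round(1).tolist(),qt.round(1).tolist())
X=tri(qs,qt);print(X.round(4).tolist())
print("reproj",(proj("scene",X)-qs).round(1).tolist())
print("widths",np.linalg.norm(X-np.roll(X,-1,0),axis=1))
h=(X[0]+X[1])/2;f=(X[2]+X[3])/2
yv=(X[0]-X[1])+(X[3]-X[2]);yaw=np.arctan2(-yv[0],yv[1]);d=f-h
print("hingemid",h,"free",f,"yaw y",np.degrees(yaw),"yaw x",np.degrees(np.arctan2(-d[1],-d[0])),"slope up",np.degrees(np.arctan2(d[2],np.hypot(*d[:2]))))
a=centre(s,(8,120,80),(18,255,255),(280,250,330,310))[0][0];b=centre(t,(8,120,80),(18,255,255),(360,190,410,235))[0][0]
print("wing",tri([a],[b]))
cq=quad(t,(262,257),135)[0];print("carton top",plane("top",cq,.1).round(3).tolist())
r,n=centre(t,(20,120,60),(35,255,255),(440,170,520,240));print("pen",r,plane("top",[r[0]],.1))
for lo,hi in(((0,120,60),(6,255,255)),((174,120,60),(180,255,255))):
    try:
        r,n=centre(t,lo,hi,(280,265,345,350));print("drv",r,n,plane("top",[r[0]],.012))
    except Exception as e: print(e)
print(plane("top",[(292,340)],.01))
```

```text
[[398.0, 239.89999389648438], [385.70001220703125, 369.8999938964844], [256.70001220703125, 349.70001220703125], [283.5, 220.39999389648438]] [[278.0, 198.89999389648438], [373.20001220703125, 114.19999694824219], [451.70001220703125, 188.39999389648438], [353.1000061035156, 279.5]]
[[0.6594, 0.0551, 0.1768], [0.8534, -0.1491, 0.1784], [0.6824, -0.3123, 0.1991], [0.4878, -0.1078, 0.2021]]
reproj [[-0.0, 0.0], [-0.1, 0.0], [0.6, -0.0], [0.5, -0.0]]
widths [0.28159421 0.23733186 0.28233128 0.23795412]
hingemid [ 0.75641058 -0.0469989   0.17759646] free [ 0.5850565  -0.21002556  0.20059839] yaw y 43.55361401993291 yaw x 43.573402088604475 slope up 5.554722902342026
wing [[ 0.62730368 -0.16902478  0.22594838]]
carton top [[0.557, 0.048, 0.1], [0.489, 0.096, 0.1], [0.524, 0.151, 0.1], [0.593, 0.103, 0.1]]
pen ((480.4000244140625, 209.70001220703125), (37.11872863769531, 40.24921798706055), 26.56505012512207) [[ 0.65878035 -0.40560121  0.1       ]]
drv ((325.36993408203125, 291.4046325683594), (8.386611938476562, 39.03000259399414), 36.25383758544922) 221 [[ 0.46469736 -0.05177758  0.012     ]]
drv ((325.2200622558594, 291.5400390625), (9.0, 39.80000305175781), 36.869895935058594) 123 [[ 0.46435712 -0.05141333  0.012     ]]
[[0.34495897 0.0276619  0.01      ]]
```

```bash
cat > g.py <<'E'
import numpy as np
from scipy.spatial.transform import Rotation as Ro
from plant import ctrl
a=np.radians(43.56);ex=np.array([np.cos(a),np.sin(a),0]);ey=np.array([-np.sin(a),np.cos(a),0]);ez=np.array([0,0,1.])
H=np.array([.757,-.046,.175])
def frame(phi):  # cover slope (deg, + = free edge up): d towards free edge, n outward
    p=np.radians(phi); return -np.cos(p)*ex+np.sin(p)*ez, np.sin(p)*ex+np.cos(p)*ez
def target(phi,L,y,h): # TCP at L from hinge, y, h above outer face, tool y towards hinge, z into cover
    d,n=frame(phi); return H+L*d+y*ey+(.004+h)*n, Ro.from_matrix(np.c_[np.cross(-d,-n),-d,-n])
def delta(p,R,p0=None,R0=None):
    s=ctrl.get_state(); p0=s["eef_pos"] if p0 is None else p0; R0=Ro.from_quat(s["tcp_rot"]) if R0 is None else R0
    print("shift mm (tool now)",(R0.inv().apply(p-p0)*1e3).round(1),"turn deg",(R0.inv()*R).as_rotvec(degrees=True).round(2),"F",s["contact_force"].round(1),"t",round(s["time"],2),"q",s["qpos"].round(2),"open",round(s["opening"],3))
E
python3 - <<'E'
from g import *
p,R=target(5.55,.205,.085,.08); print(p)
delta(p,R)
E
```

```text
[ 0.55645492 -0.11941221  0.27843267]
shift mm (tool now) [ 488.  -381.8  -47.4] turn deg [   3.5    -5.69 -114.61] F [ 0.6  0.6 -0.1] t 0.1 q [-1.39  0.29  1.58  0.    1.28 -0.15] open 0.998
```

```bash
python3 -m creep '[{"x":24.4,"y":-19.1,"z":-4,"grip":0},{"x":24.4,"y":-19.1,"z":-4,"grip":0},{"x":24.4,"y":-19.1,"z":-4,"grip":0},{"x":24.4,"y":-19.1,"z":-4,"grip":0},{"x":24.4,"y":-19.1,"z":-4,"grip":0},{"x":24.4,"y":-19.1,"z":-4,"grip":0},{"x":24.4,"y":-19.1,"z":-4,"grip":0},{"x":24.4,"y":-19.1,"z":-4,"grip":0},{"x":24.4,"y":-19.1,"z":-4,"grip":0},{"x":24.4,"y":-19.1,"z":-4,"grip":0}]' 40
python3 -m creep '[{"x":24.4,"y":-19.1,"z":-1,"grip":0},{"x":24.4,"y":-19.1,"z":-1,"grip":0},{"x":24.4,"y":-19.1,"z":-1,"grip":0},{"x":24.4,"y":-19.1,"z":-1,"grip":0},{"x":24.4,"y":-19.1,"z":-1,"grip":0},{"x":24.4,"y":-19.1,"z":-1,"grip":0},{"x":24.4,"y":-19.1,"z":-1,"grip":0},{"x":24.4,"y":-19.1,"z":-1,"grip":0},{"x":24.4,"y":-19.1,"z":-1,"grip":0},{"x":24.4,"y":-19.1,"z":-1,"grip":0}]'
python3 -m creep '[{"rz":-6.5,"grip":0},{"rz":-6.5,"grip":0},{"rz":-6.5,"grip":0},{"rz":-6.5,"grip":0},{"rz":-6.5,"grip":0},{"rz":-6.5,"grip":0},{"rz":-6.5,"grip":0},{"rz":-6.5,"grip":0},{"rz":-6.5,"grip":0},{"rz":-6.5,"grip":0}]'
python3 -m creep '[{"rz":-6.5,"grip":0},{"rz":-6.5,"grip":0},{"rz":-6.5,"grip":0},{"rz":-6.5,"grip":0},{"rz":-6.5,"grip":0},{"rz":-6.5,"grip":0},{"rz":-6.5,"grip":0},{"rx":2,"rz":-4,"grip":0},{"rx":2,"grip":0},{"rx":1.5,"grip":0}]'
python3 - <<'E'
from g import *
delta(*target(5.55,.205,.085,.08))
E
```

```text
shift mm (tool now) [ 488.  -381.8  -47.4] turn deg [   3.5    -5.69 -114.61] F [ 0.6  0.6 -0.1] t 0.1 q [-1.39  0.29  1.58  0.    1.28 -0.15] open 0.998$[0]: bad value
$[0]: bad value
$[0]: bad value
$[0]: bad value
```

```bash
python3 -m creep '[{"x":24.4,"y":-19.1,"z":-4,"rx":0,"ry":0,"rz":0,"grip":0},{"x":24.4,"y":-19.1,"z":-4,"rx":0,"ry":0,"rz":0,"grip":0},{"x":24.4,"y":-19.1,"z":-4,"rx":0,"ry":0,"rz":0,"grip":0},{"x":24.4,"y":-19.1,"z":-4,"rx":0,"ry":0,"rz":0,"grip":0},{"x":24.4,"y":-19.1,"z":-4,"rx":0,"ry":0,"rz":0,"grip":0},{"x":24.4,"y":-19.1,"z":-4,"rx":0,"ry":0,"rz":0,"grip":0},{"x":24.4,"y":-19.1,"z":-4,"rx":0,"ry":0,"rz":0,"grip":0},{"x":24.4,"y":-19.1,"z":-4,"rx":0,"ry":0,"rz":0,"grip":0},{"x":24.4,"y":-19.1,"z":-4,"rx":0,"ry":0,"rz":0,"grip":0},{"x":24.4,"y":-19.1,"z":-4,"rx":0,"ry":0,"rz":0,"grip":0}]' 40
```

```text
time: 0.93
eef_pos: [0.3877, -0.3776, 0.271]
tcp_rot: [0.987, 0.164, -0.0, -0.0]
contact_force: [1.1, 0.4, -0.3]
opening: -0.004
finger_force: 0.0
```

```bash
python3 -m creep '[{"x":24.4,"y":-19.1,"z":-1,"rx":0,"ry":0,"rz":0,"grip":0},{"x":24.4,"y":-19.1,"z":-1,"rx":0,"ry":0,"rz":0,"grip":0},{"x":24.4,"y":-19.1,"z":-1,"rx":0,"ry":0,"rz":0,"grip":0},{"x":24.4,"y":-19.1,"z":-1,"rx":0,"ry":0,"rz":0,"grip":0},{"x":24.4,"y":-19.1,"z":-1,"rx":0,"ry":0,"rz":0,"grip":0},{"x":24.4,"y":-19.1,"z":-1,"rx":0,"ry":0,"rz":0,"grip":0},{"x":24.4,"y":-19.1,"z":-1,"rx":0,"ry":0,"rz":0,"grip":0},{"x":24.4,"y":-19.1,"z":-1,"rx":0,"ry":0,"rz":0,"grip":0},{"x":24.4,"y":-19.1,"z":-1,"rx":0,"ry":0,"rz":0,"grip":0},{"x":24.4,"y":-19.1,"z":-1,"rx":0,"ry":0,"rz":0,"grip":0}]'
python3 -m creep '[{"x":0,"y":0,"z":0,"rx":0,"ry":0,"rz":-6.5,"grip":0},{"x":0,"y":0,"z":0,"rx":0,"ry":0,"rz":-6.5,"grip":0},{"x":0,"y":0,"z":0,"rx":0,"ry":0,"rz":-6.5,"grip":0},{"x":0,"y":0,"z":0,"rx":0,"ry":0,"rz":-6.5,"grip":0},{"x":0,"y":0,"z":0,"rx":0,"ry":0,"rz":-6.5,"grip":0},{"x":0,"y":0,"z":0,"rx":0,"ry":0,"rz":-6.5,"grip":0},{"x":0,"y":0,"z":0,"rx":0,"ry":0,"rz":-6.5,"grip":0},{"x":0,"y":0,"z":0,"rx":0,"ry":0,"rz":-6.5,"grip":0},{"x":0,"y":0,"z":0,"rx":0,"ry":0,"rz":-6.5,"grip":0},{"x":0,"y":0,"z":0,"rx":0,"ry":0,"rz":-6.5,"grip":0}]'
python3 -m creep '[{"x":0,"y":0,"z":0,"rx":0,"ry":0,"rz":-6.5,"grip":0},{"x":0,"y":0,"z":0,"rx":0,"ry":0,"rz":-6.5,"grip":0},{"x":0,"y":0,"z":0,"rx":0,"ry":0,"rz":-6.5,"grip":0},{"x":0,"y":0,"z":0,"rx":0,"ry":0,"rz":-6.5,"grip":0},{"x":0,"y":0,"z":0,"rx":0,"ry":0,"rz":-6.5,"grip":0},{"x":0,"y":0,"z":0,"rx":0,"ry":0,"rz":-6.5,"grip":0},{"x":0,"y":0,"z":0,"rx":0,"ry":0,"rz":-6.5,"grip":0},{"x":0,"y":0,"z":0,"rx":0,"ry":0,"rz":-4,"grip":0},{"x":0,"y":0,"z":0,"rx":3,"ry":0,"rz":0,"grip":0},{"x":0,"y":0,"z":0,"rx":2.5,"ry":0,"rz":0,"grip":0}]'
python3 - <<'E'
from g import *
delta(*target(5.55,.205,.085,.08))
E
```

```text
time: 1.77
eef_pos: [0.5568, -0.1181, 0.2808]
tcp_rot: [0.987, 0.164, -0.0, -0.0]
contact_force: [0.1, -0.1, 0.4]
opening: -0.0
finger_force: 0.0
time: 2.6
eef_pos: [0.5561, -0.1196, 0.2806]
tcp_rot: [0.742, 0.67, -0.0, -0.001]
contact_force: [0.4, -0.2, 0.7]
opening: -0.002
finger_force: 0.0
time: 3.43
eef_pos: [0.556, -0.12, 0.2809]
tcp_rot: [0.396, 0.917, -0.045, -0.02]
contact_force: [0.3, 0.5, -0.3]
opening: -0.001
finger_force: 0.0
shift mm (tool now) [0.1 1.  2.4] turn deg [-0.1  -0.06 -0.26] F [ 0.3  0.5 -0.3] t 3.43 q [-0.35  0.05  1.76 -0.09  1.38 -1.09] open -0.001
```

```bash
python3 -m creep '[{"x":0,"y":1,"z":12,"rx":0,"ry":0,"rz":0,"grip":0},{"x":0,"y":0,"z":12,"rx":0,"ry":0,"rz":0,"grip":0},{"x":0,"y":0,"z":12,"rx":0,"ry":0,"rz":0,"grip":0},{"x":0,"y":0,"z":12,"rx":0,"ry":0,"rz":0,"grip":0},{"x":0,"y":0,"z":10,"rx":0,"ry":0,"rz":0,"grip":0},{"x":0,"y":0,"z":8,"rx":0,"ry":0,"rz":0,"grip":0},{"x":0,"y":0,"z":6,"rx":0,"ry":0,"rz":0,"grip":0},{"x":0,"y":0,"z":5,"rx":0,"ry":0,"rz":0,"grip":0},{"x":0,"y":0,"z":4,"rx":0,"ry":0,"rz":0,"grip":0},{"x":0,"y":0,"z":2,"rx":0,"ry":0,"rz":0,"grip":0}]'
python3 -m creep '[{"x":0,"y":0,"z":8.2,"rx":-2.3,"ry":0,"rz":0,"grip":0},{"x":0,"y":0,"z":8.2,"rx":-2.3,"ry":0,"rz":0,"grip":0},{"x":0,"y":0,"z":8.2,"rx":-2.3,"ry":0,"rz":0,"grip":0},{"x":0,"y":0,"z":8.2,"rx":-2.3,"ry":0,"rz":0,"grip":0},{"x":0,"y":0,"z":8.2,"rx":-2.3,"ry":0,"rz":0,"grip":0},{"x":0,"y":0,"z":8.2,"rx":-2.3,"ry":0,"rz":0,"grip":0},{"x":0,"y":0,"z":8.2,"rx":-2.3,"ry":0,"rz":0,"grip":0},{"x":0,"y":0,"z":8.2,"rx":-2.3,"ry":0,"rz":0,"grip":0},{"x":0,"y":0,"z":8.2,"rx":-2.3,"ry":0,"rz":0,"grip":0},{"x":0,"y":0,"z":8.2,"rx":-2.3,"ry":0,"rz":0,"grip":0}]'
python3 - <<'E'
from g import *
delta(*target(-30,.205,.085,0))
E
```

```text
time: 4.27
eef_pos: [0.5514, -0.1246, 0.1983]
tcp_rot: [0.396, 0.917, -0.044, -0.019]
contact_force: [0.0, 0.6, 1.0]
opening: -0.003
finger_force: 0.0
time: 5.1
eef_pos: [0.5575, -0.12, 0.1187]
tcp_rot: [0.391, 0.907, 0.141, 0.062]
contact_force: [-0.0, 1.4, 3.3]
opening: -0.0
finger_force: 1.2
shift mm (tool now) [ 1.3  2.3 45.6] turn deg [-12.32   0.22  -0.15] F [-0.   1.4  3.3] t 5.1 q [-0.52  0.11  2.03  0.37  0.94 -1.48] open -0.0
```

```bash
python3 -m creep '[{"x":0,"y":0,"z":8.2,"rx":-2.3,"ry":0,"rz":0,"grip":0},{"x":0,"y":0,"z":8.2,"rx":-2.3,"ry":0,"rz":0,"grip":0},{"x":0,"y":0,"z":8.2,"rx":-2.3,"ry":0,"rz":0,"grip":0},{"x":0,"y":0,"z":7,"rx":-2,"ry":0,"rz":0,"grip":0},{"x":0,"y":0,"z":5,"rx":-1.4,"ry":0,"rz":0,"grip":0},{"x":0,"y":0,"z":3,"rx":-0.8,"ry":0,"rz":0,"grip":0},{"x":0,"y":0,"z":2,"rx":-0.5,"ry":0,"rz":0,"grip":0},{"x":0,"y":0,"z":1.5,"rx":-0.4,"ry":0,"rz":0,"grip":0},{"x":0,"y":0,"z":1,"rx":-0.3,"ry":0,"rz":0,"grip":0},{"x":0,"y":0,"z":1,"rx":0,"ry":0,"rz":0,"grip":0}]'
python3 - <<'E'
from g import *
delta(*target(-30,.205,.085,0))
E
```

```text
time: 5.93
eef_pos: [0.5697, -0.1082, 0.0765]
tcp_rot: [0.383, 0.887, 0.236, 0.103]
contact_force: [-1.1, -1.0, 1.7]
opening: -0.001
finger_force: 1.3
shift mm (tool now) [ 1. -1. -0.] turn deg [-0.19  0.2  -0.17] F [-1.1 -1.   1.7] t 5.93 q [-0.58  0.18  2.08  0.69  0.87 -1.79] open -0.001
```

```bash
python3 -m creep '[{"x":0,"y":0,"z":0.7,"rx":0,"ry":0,"rz":0,"grip":0},{"x":0,"y":0,"z":0.7,"rx":0,"ry":0,"rz":0,"grip":0},{"x":0,"y":0,"z":0.7,"rx":0,"ry":0,"rz":0,"grip":0},{"x":0,"y":0,"z":0.7,"rx":0,"ry":0,"rz":0,"grip":0},{"x":0,"y":0,"z":0.7,"rx":0,"ry":0,"rz":0,"grip":0},{"x":0,"y":0,"z":0,"rx":0,"ry":0,"rz":0,"grip":0},{"x":0,"y":0,"z":0,"rx":0,"ry":0,"rz":0,"grip":0},{"x":0,"y":0,"z":0,"rx":0,"ry":0,"rz":0,"grip":0},{"x":0,"y":0,"z":0,"rx":0,"ry":0,"rz":0,"grip":0},{"x":0,"y":0,"z":0,"rx":0,"ry":0,"rz":0,"grip":0}]'
python3 - <<'E'
from g import *
delta(*target(-30,.205,.085,0))
E
```

```text
time: 6.77
eef_pos: [0.5702, -0.1078, 0.0754]
tcp_rot: [0.381, 0.888, 0.236, 0.102]
contact_force: [-15.3, -5.8, 18.1]
opening: 0.007
finger_force: 11.4
shift mm (tool now) [ 1.  -1.1 -1.3] turn deg [-0.25  0.08  0.01] F [-15.3  -5.8  18.1] t 6.77 q [-0.58  0.19  2.08  0.68  0.87 -1.79] open 0.007
```

```bash
python3 -m creep '[{"x":0,"y":0,"z":-4,"rx":0,"ry":0,"rz":0,"grip":0},{"x":0,"y":0,"z":-10,"rx":0,"ry":0,"rz":0,"grip":0},{"x":0,"y":0,"z":-15,"rx":0,"ry":0,"rz":0,"grip":0},{"x":0,"y":0,"z":-15,"rx":0,"ry":0,"rz":0,"grip":0},{"x":0,"y":0,"z":-15,"rx":0,"ry":0,"rz":0,"grip":1},{"x":0,"y":0,"z":-15,"rx":0,"ry":0,"rz":0,"grip":1},{"x":0,"y":0,"z":-10,"rx":0,"ry":0,"rz":0,"grip":1},{"x":0,"y":0,"z":-6,"rx":0,"ry":0,"rz":0,"grip":1},{"x":0,"y":0,"z":0,"rx":0,"ry":0,"rz":0,"grip":1},{"x":0,"y":0,"z":0,"rx":0,"ry":0,"rz":0,"grip":1}]' 40
python3 - <<'E'
from v import *
from g import *
I={}
for n in("scene","top"):
    I[n]=optics.read_camera(n)["color"]; cv2.imwrite(f"pics/{n}1.png",I[n])
cv2.imwrite("pics/both1.png",np.hstack([I["scene"][180:430,180:480],I["top"][80:330,220:520]]))
d,n=frame(-30); W=H-0+.185*d+.033*n; print("lock pred",W, proj("scene",W),proj("top",W))
print(target(-30,.185,0,.08)[0]);delta(*target(-30,.185,0,.08))
a=centre(I["scene"],(8,120,80),(18,255,255),(270,250,340,340));b=centre(I["top"],(8,120,80),(18,255,255),(350,180,430,260))
print(a,b,tri([a[0][0]],[b[0][0]]), proj("scene",W+.011*n),proj("top",W+.011*n))
E
```

```text
time: 7.6
eef_pos: [0.5378, -0.1371, 0.1509]
tcp_rot: [0.383, 0.887, 0.236, 0.102]
contact_force: [-0.4, 0.3, -0.2]
opening: 0.846
finger_force: 0.0
lock pred [ 0.62894314 -0.16777654  0.11107884] [[304.35583191 304.6741696 ]] [[377.60970304 219.82110538]]
[ 0.61046448 -0.18534894  0.15524613]
shift mm (tool now) [-85.5  19.6   5.2] turn deg [-0.21  0.01 -0.22] F [-0.7  0.1 -0.5] t 7.7 q [-0.66  0.03  2.09  0.61  1.03 -1.74] open 0.991
(((307.1499938964844, 305.95001220703125), (12.727922439575195, 23.617366790771484), 8.13010311126709), 262) (((376.0, 218.5), (10.60660171508789, 20.50609588623047), 45.0), 198) [[ 0.63293157 -0.16428892  0.10681118]] [[301.50336116 302.35985195]] [[379.81105701 220.86071664]]
```

View pics/both1.png

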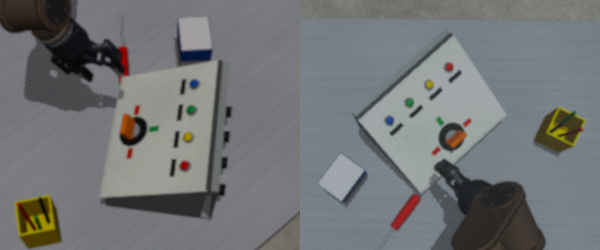

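The cover is shut: in the left half its outline is flush with the desk, and the wing is at scene (307,306) and top (376,218). This agrees with the predicted lock position to a few mm.

```bash
python3 -m creep '[{"x":-8.5,"y":2,"z":0,"rx":0,"ry":0,"rz":0,"grip":1},{"x":-8.5,"y":2,"z":0,"rx":0,"ry":0,"rz":0,"grip":1},{"x":-8.5,"y":2,"z":0,"rx":0,"ry":0,"rz":0,"grip":1},{"x":-8.5,"y":2,"z":0,"rx":0,"ry":0,"rz":0,"grip":1},{"x":-8.5,"y":2,"z":0,"rx":0,"ry":0,"rz":0,"grip":1},{"x":-8.5,"y":2,"z":1,"rx":0,"ry":0,"rz":0,"grip":1},{"x":-8.5,"y":2,"z":1,"rx":0,"ry":0,"rz":0,"grip":1},{"x":-8.5,"y":2,"z":1,"rx":0,"ry":0,"rz":0,"grip":1},{"x":-8.5,"y":2,"z":1,"rx":0,"ry":0,"rz":0,"grip":1},{"x":-8.5,"y":2,"z":1,"rx":0,"ry":0,"rz":0,"grip":1}]'
python3 -m creep '[{"x":0,"y":0,"z":8,"rx":0,"ry":0,"rz":0,"grip":1},{"x":0,"y":0,"z":8,"rx":0,"ry":0,"rz":0,"grip":1},{"x":0,"y":0,"z":8,"rx":0,"ry":0,"rz":0,"grip":1},{"x":0,"y":0,"z":8,"rx":0,"ry":0,"rz":0,"grip":1},{"x":0,"y":0,"z":8,"rx":0,"ry":0,"rz":0,"grip":1},{"x":0,"y":0,"z":7,"rx":0,"ry":0,"rz":0,"grip":1},{"x":0,"y":0,"z":7,"rx":0,"ry":0,"rz":0,"grip":1},{"x":0,"y":0,"z":6,"rx":0,"ry":0,"rz":0,"grip":1},{"x":0,"y":0,"z":5,"rx":0,"ry":0,"rz":0,"grip":1},{"x":0,"y":0,"z":3,"rx":0,"ry":0,"rz":0,"grip":1}]'
python3 - <<'E'
from v import *
from g import *
delta(*target(-30,.185,0,.012))
i=optics.read_camera("scene")["color"][220:390,220:420]; cv2.imwrite("pics/s2.png",cv2.resize(i,None,fx=3,fy=3))
E
```

```text
time: 8.53
eef_pos: [0.6114, -0.1859, 0.1566]
tcp_rot: [0.383, 0.887, 0.236, 0.102]
contact_force: [0.3, -0.3, 0.8]
opening: 1.001
finger_force: 0.0
time: 9.37
eef_pos: [0.6353, -0.1619, 0.0969]
tcp_rot: [0.383, 0.887, 0.236, 0.101]
contact_force: [-0.3, 0.2, -0.2]
opening: 1.0
finger_force: 0.0
shift mm (tool now) [ 0.1 -0.4  0.4] turn deg [-0.21  0.07 -0.2 ] F [-0.3  0.2 -0.2] t 9.37 q [-0.59  0.31  1.88  0.65  0.94 -1.74] open 1.0
```

View pics/s2.png

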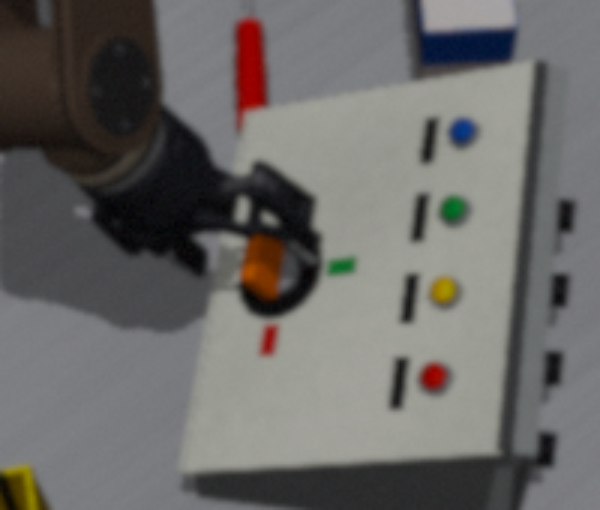

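The fingers straddle the wing at about (262,265) in the crop, one on each side along the slope. Closing now.

```bash
python3 -m creep '[{"x":0,"y":0,"z":0,"rx":0,"ry":0,"rz":0,"grip":0},{"x":0,"y":0,"z":0,"rx":0,"ry":0,"rz":0,"grip":0},{"x":0,"y":0,"z":0,"rx":0,"ry":0,"rz":0,"grip":0},{"x":0,"y":0,"z":0,"rx":0,"ry":0,"rz":0,"grip":0},{"x":0,"y":0,"z":0,"rx":0,"ry":0,"rz":0,"grip":0},{"x":0,"y":0,"z":0,"rx":0,"ry":0,"rz":0,"grip":0},{"x":0,"y":0,"z":0,"rx":0,"ry":0,"rz":0,"grip":0},{"x":0,"y":0,"z":0,"rx":0,"ry":0,"rz":0,"grip":0},{"x":0,"y":0,"z":0,"rx":0,"ry":0,"rz":0,"grip":0},{"x":0,"y":0,"z":0,"rx":0,"ry":0,"rz":0,"grip":0}]' 35
python3 - <<'E'
from g import *
delta(*target(-30,.185,0,.012)); print(ctrl.get_state()["wrist_torque"])
E
```

```text
time: 10.25
eef_pos: [0.636, -0.1618, 0.0987]
tcp_rot: [0.382, 0.887, 0.237, 0.102]
contact_force: [2.7, 3.8, 4.7]
opening: 0.134
finger_force: 38.6
shift mm (tool now) [ 0.6 -1.8  1.7] turn deg [-0.09  0.13 -0.17] F [2.7 3.8 4.7] t 10.25 q [-0.59  0.31  1.88  0.65  0.94 -1.74] open 0.134
[ 0.58479316 -0.43761792  0.11540705]
```

```bash
python3 -m creep '[{"x":0,"y":1.5,"z":0,"rx":0,"ry":0,"rz":0,"grip":0},{"x":0,"y":0,"z":0,"rx":0,"ry":0,"rz":3,"grip":0},{"x":0,"y":0,"z":0,"rx":0,"ry":0,"rz":5,"grip":0},{"x":0,"y":0,"z":0,"rx":0,"ry":0,"rz":5,"grip":0},{"x":0,"y":0,"z":0,"rx":0,"ry":0,"rz":5,"grip":0},{"x":0,"y":0,"z":0,"rx":0,"ry":0,"rz":5,"grip":0},{"x":0,"y":0,"z":0,"rx":0,"ry":0,"rz":5,"grip":0},{"x":0,"y":0,"z":0,"rx":0,"ry":0,"rz":5,"grip":0},{"x":0,"y":0,"z":0,"rx":0,"ry":0,"rz":5,"grip":0},{"x":0,"y":0,"z":0,"rx":0,"ry":0,"rz":5,"grip":0}]'
python3 - <<'E'
from g import *
delta(*target(-30,.185,0,.012)); print(ctrl.get_state()["wrist_torque"],ctrl.get_state()["finger_force"])
E
```

```text
time: 11.08
eef_pos: [0.6353, -0.1619, 0.0983]
tcp_rot: [0.683, 0.684, 0.256, 0.007]
contact_force: [-3.1, 0.3, 5.3]
opening: 0.128
finger_force: 39.3
shift mm (tool now) [-0.6 -0.9  1.6] turn deg [ -0.29   0.16 -43.39] F [-3.1  0.3  5.3] t 11.08 q [-0.59  0.31  1.88  0.64  0.94 -0.98] open 0.128
[0.17185482 0.39780541 0.25409769] 39.27272021770477
```

```bash
python3 -m creep '[{"x":0,"y":0,"z":0,"rx":0,"ry":0,"rz":5,"grip":0},{"x":0,"y":0,"z":0,"rx":0,"ry":0,"rz":5,"grip":0},{"x":0,"y":0,"z":0,"rx":0,"ry":0,"rz":5,"grip":0},{"x":0,"y":0,"z":0,"rx":0,"ry":0,"rz":5,"grip":0},{"x":0,"y":0,"z":0,"rx":0,"ry":0,"rz":5,"grip":0},{"x":0,"y":0,"z":0,"rx":0,"ry":0,"rz":5,"grip":0},{"x":0,"y":0,"z":0,"rx":0,"ry":0,"rz":5,"grip":0},{"x":0,"y":0,"z":0,"rx":0,"ry":0,"rz":5,"grip":0},{"x":0,"y":0,"z":0,"rx":0,"ry":0,"rz":4,"grip":0},{"x":0,"y":0,"z":0,"rx":0,"ry":0,"rz":2,"grip":0}]'
python3 - <<'E'
from g import *
delta(*target(-30,.185,0,.012)); print(ctrl.get_state()["wrist_torque"],ctrl.get_state()["finger_force"])
E
```

```text
time: 11.92
eef_pos: [0.6345, -0.1614, 0.0981]
tcp_rot: [0.895, 0.364, 0.238, -0.095]
contact_force: [-6.9, 0.8, 6.7]
opening: 0.131
finger_force: 39.6
shift mm (tool now) [-0.8  0.8  1.6] turn deg [ -0.35   0.17 -89.34] F [-6.9  0.8  6.7] t 11.92 q [-0.59  0.31  1.88  0.64  0.94 -0.18] open 0.131
[0.47661787 0.79394242 0.46148937] 39.64481592178345
```

```bash
python3 -m creep '[{"x":0,"y":0,"z":0,"rx":0,"ry":0,"rz":0,"grip":1},{"x":0,"y":0,"z":0,"rx":0,"ry":0,"rz":0,"grip":1},{"x":0,"y":0,"z":0,"rx":0,"ry":0,"rz":0,"grip":1},{"x":0,"y":0,"z":0,"rx":0,"ry":0,"rz":0,"grip":1},{"x":0,"y":0,"z":0,"rx":0,"ry":0,"rz":0,"grip":1},{"x":0,"y":0,"z":0,"rx":0,"ry":0,"rz":0,"grip":1},{"x":0,"y":0,"z":-5,"rx":0,"ry":0,"rz":0,"grip":1},{"x":0,"y":0,"z":-8,"rx":0,"ry":0,"rz":0,"grip":1},{"x":0,"y":0,"z":-12,"rx":0,"ry":0,"rz":0,"grip":1},{"x":0,"y":0,"z":-15,"rx":0,"ry":0,"rz":0,"grip":1}]'
python3 -m creep '[{"x":0,"y":0,"z":-20,"rx":0,"ry":0,"rz":0,"grip":1},{"x":0,"y":0,"z":-20,"rx":0,"ry":0,"rz":0,"grip":1},{"x":0,"y":0,"z":-20,"rx":0,"ry":0,"rz":0,"grip":1},{"x":0,"y":0,"z":-20,"rx":0,"ry":0,"rz":0,"grip":1},{"x":0,"y":0,"z":-20,"rx":0,"ry":0,"rz":0,"grip":1},{"x":0,"y":0,"z":-15,"rx":0,"ry":0,"rz":0,"grip":1},{"x":0,"y":0,"z":-10,"rx":0,"ry":0,"rz":0,"grip":1},{"x":0,"y":0,"z":-5,"rx":0,"ry":0,"rz":0,"grip":1},{"x":0,"y":0,"z":0,"rx":0,"ry":0,"rz":0,"grip":1},{"x":0,"y":0,"z":0,"rx":0,"ry":0,"rz":0,"grip":1}]'
python3 - <<'E'
from v import *
I={n:optics.read_camera(n)["color"] for n in("scene","top")}
a=I["scene"][200:430,180:440];b=I["top"][90:320,220:480]
cv2.imwrite("pics/both3.png",cv2.resize(np.hstack([a,b]),None,fx=1.5,fy=1.5,interpolation=cv2.INTER_CUBIC))
E
```

```text
time: 12.75
eef_pos: [0.6212, -0.1751, 0.1338]
tcp_rot: [0.895, 0.365, 0.24, -0.093]
contact_force: [0.4, 0.5, -0.7]
opening: 1.005
finger_force: 0.0
time: 13.58
eef_pos: [0.5745, -0.2193, 0.2458]
tcp_rot: [0.895, 0.365, 0.24, -0.093]
contact_force: [-0.5, -0.1, -0.7]
opening: 1.002
finger_force: 0.0
```

View pics/both3.png

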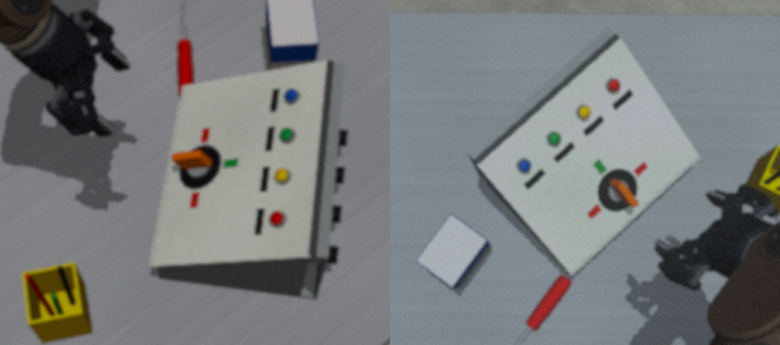

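The wing at (192,158) in the left half now lies up and down the slope, in line with the green mark at (231,163). The cover is flush, the carton, pen box and driver look undisturbed, and the gripper is clear.

```bash
python3 -c "
from plant import sign_off
print(sign_off())"
```

```text
the job is handed in; nothing more can be done
None
```

The cover is shut, the orange fastener is turned clockwise and let go in line with the green mark, and the gripper is clear; the job was handed in at about 13.7 s, with the carton, pen box and screwdriver looking undisturbed in the final pictures.

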